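# Turn the desk carousel until the rubber stamp is at the pointer

## Task

Bring the rubber stamp to hand: turn the round desk carousel, by pushing the finger posts on its rim, until the stamp stands at the front, in line with the pointer on the foot, and leave it at rest there. Only push gently with the fingertips or the outside of the fingers: do not take a post between the fingers, and do not touch, lift or upset the things standing on the carousel. Leave everything else on the worktop where it is.

Things in the scene. Friction and masses are not known exactly. Their poses are not given: they have to be found in the camera images.
- stand: Fixed white foot of the desk carousel, on the worktop. Its origin is on the carousel's turning axis, at worktop height; z is up. Its -x axis is the FRONT: a tongue 26 mm wide and at most 16 mm high runs out that way to 145 mm from the axis, ending in a wedge that points at the axis; this is the pointer and does not turn.
- carousel (a joint): Turning angle of the carousel about the vertical axis through the stand's origin, rad, growing anticlockwise seen from above; 0 at the start, free to turn more than a full turn either way. It has bearing friction: about 1 N at a post turns it, and it stops where it is left.
- hub: Fixed centre of the carousel; origin as the stand's. The carousel on it is a light wooden round tray, 220 mm across, its floor 22 mm above the worktop, with a low edge (10 mm high, outer radius 92 mm) and two crossed partitions 22 mm high that make four equal compartments. Outside the edge, on the rim in line with the partitions, stand four bare metal finger posts.
- rubber_stamp: Wooden hand stamp with a turned knob handle, 35x61x72 mm, standing loose in one of the four compartments, its centre about 53 mm from the turning axis. Origin: centre of its underside; z up.
- correction_fluid: Small round bottle with a tall narrow cap, 31 mm across, 74 mm high, standing loose in another compartment. Origin: centre of its underside.
- eraser: Small flat eraser, 34x46x12 mm, lying loose in another compartment. Origin: centre of its underside.
- battery_9v: Block battery, 28x31x47 mm, standing loose in another compartment. Origin: centre of its underside.
- ink_pad: Flat closed ink pad, 73x113x17 mm, lying loose on the worktop to the left of the carousel; a bystander. Origin: centre of its underside.
- staples_box: Small carton, 57x88x42 mm, loose on the worktop to the left, beyond the ink pad; a bystander. Origin: centre of its underside.
- tape_measure: Steel tape measure in its case, 48x72x62 mm, loose on the worktop to the right of the carousel; a bystander. Origin: centre of its underside.
- masking_roll: Roll of tape lying flat, 98 mm across, 25 mm high, loose on the worktop, left of the ink pad; a bystander. Origin: centre of its underside.
- post0 (a point): Finger post 0 of the four on the carousel's rim, 90 degrees apart, one in line with each partition between two compartments: upright metal pin 14 mm thick, its axis 102 mm from the turning axis, rising from the rim's floor (22 mm above the worktop) to 54 mm. This point lies on the pin's axis 44 mm above the worktop.
- post1 (a point): Finger post 1 of the four on the carousel's rim, 90 degrees apart, one in line with each partition between two compartments: upright metal pin 14 mm thick, its axis 102 mm from the turning axis, rising from the rim's floor (22 mm above the worktop) to 54 mm. This point lies on the pin's axis 44 mm above the worktop.
- post2 (a point): Finger post 2 of the four on the carousel's rim, 90 degrees apart, one in line with each partition between two compartments: upright metal pin 14 mm thick, its axis 102 mm from the turning axis, rising from the rim's floor (22 mm above the worktop) to 54 mm. This point lies on the pin's axis 44 mm above the worktop.
- post3 (a point): Finger post 3 of the four on the carousel's rim, 90 degrees apart, one in line with each partition between two compartments: upright metal pin 14 mm thick, its axis 102 mm from the turning axis, rising from the rim's floor (22 mm above the worktop) to 54 mm. This point lies on the pin's axis 44 mm above the worktop.
Not all that is in view belongs to the job. There is more than one size of the battery_9v; the job needs the smaller. What is shaped like the rubber_stamp but green is not meant.

How it is judged:
By the outcome, as a careful person would: the job done as asked, in the order asked, and still so for the second after the job is handed in, with the robot touching nothing.
It also fails if it takes over 58 s, if anything falls off the work surface, if the arm or the gripper's body presses on something with over 40 N, if the wrist force passes 120 N, or if a joint passes its speed limit or range.

## Robot

A 7-joint arm with a two-finger parallel gripper is mounted at the origin on a cart in front of the work surface, level with it; the furniture and walls round the work are solid. World frame = base frame: x ahead of the robot, y to its left, z up, the work surface at z = 0. Lengths are in m, angles in rad, forces in N, time in s.
With the tool pointing down it reaches from about 0.425 to 0.925 m from the base axis. Payload 6.8 kg.
Tool frame: the origin (TCP) lies where the fingers leave the gripper's body, on its centre line; the fingertips stand 73 mm ahead of it and the grasp point (between the pads) lies 54 mm ahead of it; y points along the fingers, z is the direction in which the jaws open and shut, and the axes are right-handed (so a half turn about y gives the same grasp; the last joint's range is limited). The gripper opens to 85 mm and grips with 20 to 120 N. Pads are 22 mm wide; open, the fingers measure 114 mm over their backs; the gripper's body (76 mm by 85 mm) begins 54 mm behind the grasp point. The pads swing forward as they close: fully open they stand 13 mm farther back than shut.
Start: joints at [-1.265, 0.477, 0.022, 1.555, -0.011, 1.109, -0.083], TCP at [0.271, 0.618, 0.304] pointing down, gripper open.
Joint ranges: [-2.96, 2.96], [-0.34, 2.1], [-1.41, 1.46], [0.24, 2.44], [-1.37, 4.51], [0.17, 1.92], [-2.96, 2.96]. Speed limits (rad/s): [2.39, 2.39, 3.14, 3.14, 3.14, 3.14, 3.14].

## Interface

Orientations are given as [roll, pitch, yaw] about the fixed x, y, z axes, in that order (R = Rz(yaw) Ry(pitch) Rx(roll)).
In Python, from rig import r, optics gives the robot as it stands.
- The arm moves only by the shell command python3 -m creep 'ROWS' [FORCE]. ROWS is JSON, one flat list of numbers, 5 for each row, row after row: the shift along the tool's x, y, z in m, then the turn about the tool's y in degrees, then the gripper's target within -1 to 1 (shut at 1, half-way at 0, fully open at -1). In form: [x, y, z, yaw, fingers, x, y, z, yaw, fingers, ...]. A call has 1 to 12 rows; each row is the pose to reach, as a shift and turn from the pose commanded when the call began, along the tool's axes at that moment; what a row does not reach only later rows make up. A row lasts 1/12 s, in which the tool goes at most 41.7 mm and 7.16 degrees, less where a joint would pass 70% of its speed; a pose out of reach is approached as far as the arm can. A call with a gripper value outside its range is refused whole. The fingers move at their own pace and stop on an object; FORCE is the grip in N (left out, the last holds). Time passes only in rows, so rows that repeat a pose let the fingers close. It gives the time, the measured TCP pose, the force and the opening at its end, in the units of the state.
- r.get_obs(): the state, without advancing time (a new reading comes with each control period).
- optics.capture(name): name is "scene" or "top" or "wrist"; returns a dict with "color" (420x560x3 uint8, blue, green, red), "fx", "fy", "cx", "cy" (pixels), "distortion" ([k1, k2, p1, p2, k3] as OpenCV has them; the pictures are not rectified), "camera_from_world" (4x4, takes a point from world to camera coordinates). Camera axes: x right, y up, looking along -z (the intrinsics and any distortion apply to the point x, -y, -z); pixel columns grow to the right and rows downward; lengths in m; the calibration is good to about 2 mm. A picture is of the moment at which its call begins. There is no depth.
- r.finish_job(): hands the job in, once; it reports no verdict.
The state is a dict: "t": time; "q": joint angles; "joint_vel": joint speeds; "effort": joint torques, N m; "tool_pos": TCP position; "orientation": TCP orientation; "force": force on the tool from outside, world axes, zero at the start; "torque": the same for the moment, N m; "grip_width": finger opening in m.
Only numpy, scipy, OpenCV 4.12 (cv2) and the standard library are available. Lean on these libraries where they do the work, as an engineer would, in place of code of your own. Each camera call takes 0.05 s, during which the arm holds its last target.

## Working session

There is one attempt and no reset: what is moved stays moved. The work goes in short steps, Python scripts to look and compute and a shell command to move; the robot and the scene stay as the last step left them, time stands still between calls to the robot, and variables do not carry over. Pictures are saved under pics/ and viewed, and the job is handed in when it is done.

```bash
ls; mkdir -p pics; python3 - <<'E'
from rig import r, optics
import cv2
print(r.get_obs())
for n in ["scene","top","wrist"]:
    c=optics.capture(n); cv2.imwrite(f"pics/{n}0.png",c["color"]); print(n,c["fx"],c["fy"],c["cx"],c["cy"],c["distortion"],c["camera_from_world"])
E
```

```text
pics
{'t': 0.0, 'q': array([-1.26513499,  0.47780463,  0.02233016,  1.55643506, -0.01151198,
        1.10929785, -0.08309807]), 'joint_vel': array([ 3.58643474e-04, -8.82661545e-04,  2.92708540e-05, -7.75805595e-04,
        1.41501508e-03, -1.01444270e-03, -1.96802353e-04]), 'effort': array([-1.05643112e-04, -5.96445143e+01,  1.60784427e+00, -2.81204867e+01,
        1.24802714e-02,  9.29331552e-03,  1.13527483e-05]), 'tool_pos': array([0.27120218, 0.6176273 , 0.30292929]), 'orientation': array([-1.57260937e+00, -1.20030221e-04, -4.13734368e-01]), 'force': array([ 0.70043924, -0.18733654,  0.67100031]), 'torque': array([-0.00118383,  0.00902746, -0.01743613]), 'grip_width': 0.08528571371439195}
scene 478.28068955512157 478.28068955512157 280.7401567877752 210.48218336430898 [-0.12546027  0.          0.          0.          0.        ] [[ 0.62828532 -0.77797534 -0.0034539  -0.42447601]
 [ 0.44065643  0.35220408  0.82569619 -0.20684964]
 [-0.6411548  -0.52029478  0.56410449 -0.94509562]
 [ 0.          0.          0.          1.        ]]
top 394.984350948821 394.984350948821 275.58852410028743 215.5383021143001 [0.01492011 0.         0.         0.         0.        ] [[-0.19481255 -0.98082347 -0.00577881 -0.09617556]
 [ 0.94759343 -0.18972679  0.25704171 -0.48091489]
 [-0.25320893  0.04459899  0.96638303 -1.01908209]
 [ 0.          0.          0.          1.        ]]
wrist 354.21285924241886 354.21285924241886 281.8067909760785 213.14306064548725 [-0.05753325  0.          0.          0.          0.        ] [[ 0.40254991  0.91539741 -0.00107038 -0.67481792]
 [-0.87143669  0.38285946 -0.30662149  0.04139123]
 [-0.28027071  0.12436322  0.95183093 -0.3807668 ]
 [ 0.          0.          0.          1.        ]]
```

View pics/scene0.png

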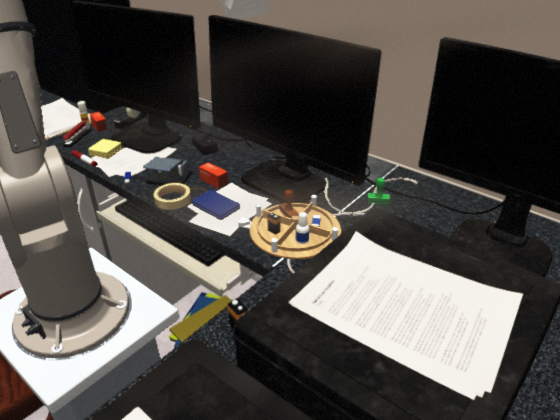

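View pics/top0.png

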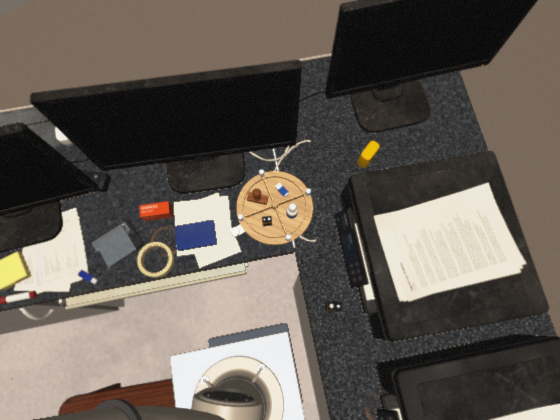

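View pics/wrist0.png

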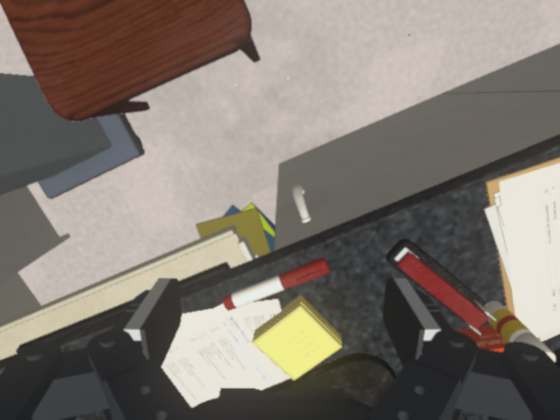

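The top view shows the carousel at about (274,207), the brown stamp on it at about (257,196), and the white tongue probably at (237,231). I'll take an enlarged crop and measure the positions.

```bash
cat > h.py <<'E'
import numpy as np, cv2
from rig import r, optics
def cap(n): return optics.capture(n)
def unproj(c,px,z):
    K=np.array([[c["fx"],0,c["cx"]],[0,c["fy"],c["cy"]],[0,0,1]])
    p=cv2.undistortPoints(np.array([[px]],float),K,np.array(c["distortion"]))[0,0]
    T=c["camera_from_world"];R=T[:3,:3];o=-R.T@T[:3,3];d=R.T@np.array([p[0],-p[1],-1])
    return o+d*(z-o[2])/d[2]
def proj(c,P):
    K=np.array([[c["fx"],0,c["cx"]],[0,c["fy"],c["cy"]],[0,0,1]])
    T=c["camera_from_world"];q=(T[:3,:3]@np.atleast_2d(P).T).T+T[:3,3]
    q=q*[1,-1,-1]
    return cv2.projectPoints(q,np.zeros(3),np.zeros(3),K,np.array(c["distortion"]))[0][:,0]
def crop(c,x0,y0,x1,y1,f,name):
    cv2.imwrite("pics/"+name,cv2.resize(c["color"][y0:y1,x0:x1],None,fx=f,fy=f,interpolation=cv2.INTER_CUBIC))
E
python3 - <<'E'
from h import *
c=cap("top");crop(c,220,155,330,255,7,"topcrop.png")
s=cap("scene");crop(s,220,170,370,280,5,"scenecrop.png")
for p in [(274,207),(237,231),(240,390)]: print(p,unproj(c,p,0.03))
E
```

```text
(274, 207) [ 0.48685768 -0.19033306  0.03      ]
(237, 231) [ 0.43866491 -0.07536125  0.03      ]
(240, 390) [ 0.03251579 -0.0132039   0.03      ]
```

View pics/topcrop.png

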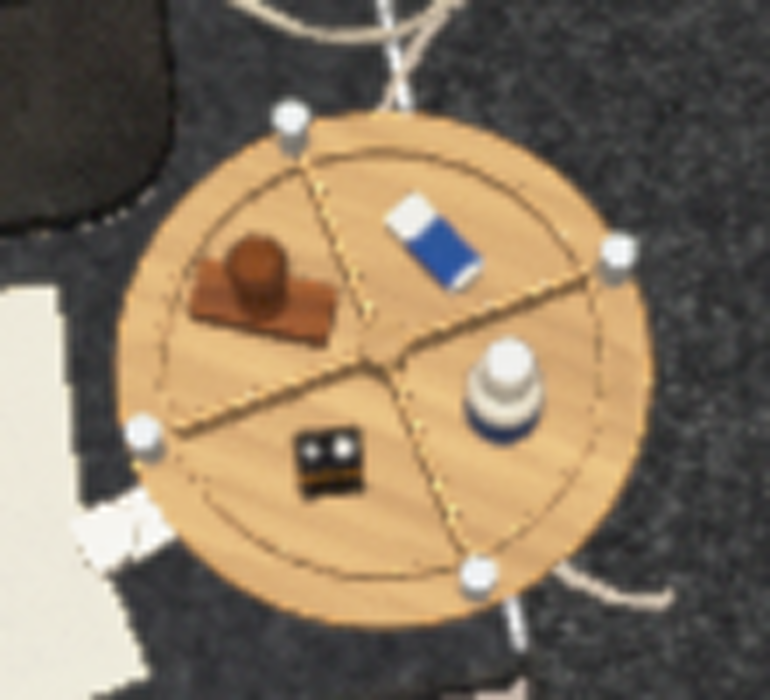

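View pics/scenecrop.png

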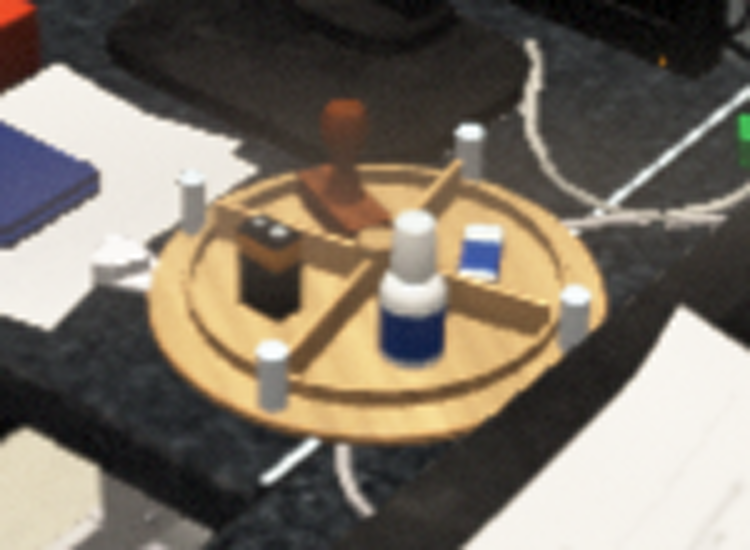

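```bash
python3 - <<'E'
from h import *
from scipy.optimize import least_squares
c=cap("top");s=cap("scene")
T=lambda x,y:(220+(x+.5)/7-.5,155+(y+.5)/7-.5)
S=lambda x,y:(220+(x+.5)/5-.5,170+(y+.5)/5-.5)
tp=[T(291,115),T(618,247),T(478,572),T(143,433)]
sp=[S(470,132),S(575,293),S(272,350),S(193,178)]
for p in tp: print("post",unproj(c,p,.054))
for p in sp: print("postS",unproj(s,p,.054))
def pts(v): 
    a=v[2]-np.arange(4)*np.pi/2
    return np.c_[v[0]+.102*np.cos(a),v[1]+.102*np.sin(a),np.full(4,.054)]
f=lambda v:np.r_[(proj(c,pts(v))-tp).ravel(),(proj(s,pts(v))-sp).ravel()]
a=least_squares(f,[.48,-.19,np.radians(40)]);print(a.x,np.degrees(a.x[2]),a.fun.round(2))
for nm,cc,i in [("top",c,0),("scene",s,8)]:
    f=lambda v:(proj(cc,pts(v))-(tp if nm=="top" else sp)).ravel()
    b=least_squares(f,[.48,-.19,np.radians(40)]);print(nm,b.x,np.degrees(b.x[2]),abs(b.fun).max())
x0=a.x[:2]
for nm,P in [("ptr",unproj(c,T(92,548),.016)),("ptrS",unproj(s,S(108,255),.016)),("knob",unproj(c,T(256,247),.09)),("knobS",unproj(s,S(344,105),.094)),("batt",unproj(c,T(330,447),.069)),
 ("stampbase",unproj(c,T(262,305),.035)),("stampbaseS",unproj(s,S(345,205),.035))]:
    d=P[:2]-x0;print(nm,P,np.hypot(*d),np.degrees(np.arctan2(d[1],d[0])))
E
```

```text
post [ 0.59180989 -0.17399852  0.054     ]
post [ 0.5104656  -0.29213571  0.054     ]
post [ 0.39118885 -0.21012429  0.054     ]
post [ 0.47186344 -0.09193419  0.054     ]
postS [ 0.59078229 -0.17500364  0.054     ]
postS [ 0.50990271 -0.29206223  0.054     ]
postS [ 0.39096378 -0.21098798  0.054     ]
postS [ 0.47232957 -0.09358525  0.054     ]
[ 0.49133212 -0.19235558  0.182311  ] 10.44565066936185 [-0.04  0.06  0.23  0.18  0.27  0.01 -0.02 -0.34 -0.17 -0.3   0.2   0.11
 -0.03 -0.04 -0.34 -0.31]
top [ 0.49132545 -0.19202979  0.18414787] 10.550895719083769 0.2571842512154774
scene [ 0.49112365 -0.19275414  0.18034225] 10.332849513948586 0.2671940835501516
ptr [ 0.4391144  -0.06171384  0.016     ] 0.14069098852879616 111.7866724285991
ptrS [ 0.43661893 -0.06747458  0.016     ] 0.13634074098182525 113.65931268619745
knob [ 0.52674312 -0.14939863  0.09      ] 0.05567079757751086 50.499985919548834
knobS [ 0.52080178 -0.14908628  0.094     ] 0.05235162986348337 55.74218429243783
batt [ 0.44790388 -0.16284543  0.069     ] 0.052505822612285716 145.80330244530117
stampbase [ 0.52065452 -0.14776258  0.035     ] 0.0533698234469941 56.672838166357565
stampbaseS [ 0.52225173 -0.14898934  0.035     ] 0.05326023269188131 54.51158216208526
```

```bash
python3 - <<'E'
from h import *
c=cap("top");s=cap("scene")
crop(c,225,215,255,245,20,"ptr.png")
crop(s,190,0,400,200,3.5,"mon.png")
crop(c,30,50,310,200,2.8,"mont.png")
E
```

```text
(no output)
```

View pics/ptr.png

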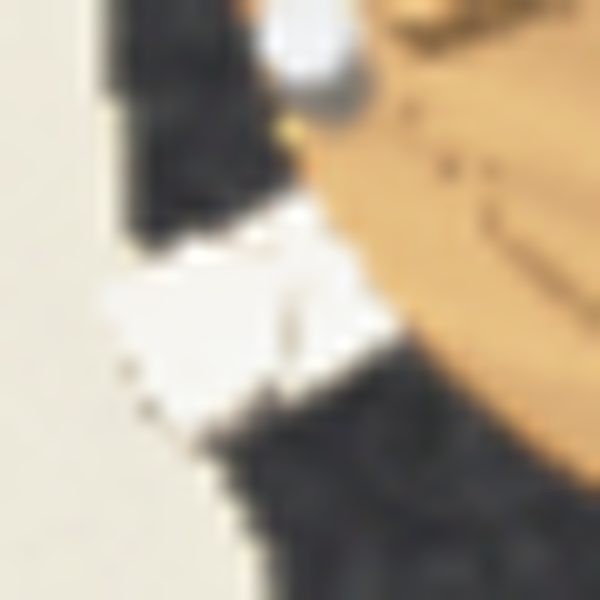

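View pics/mon.png

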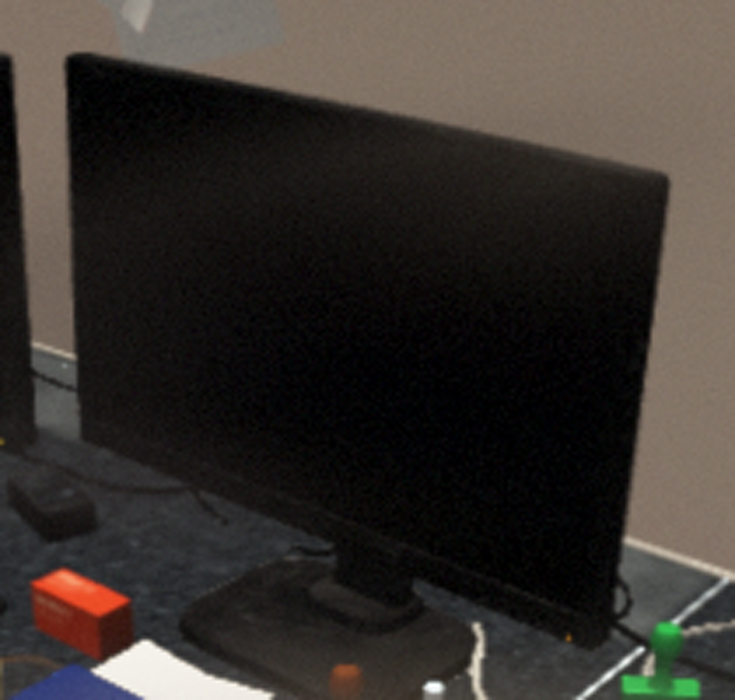

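View pics/mont.png

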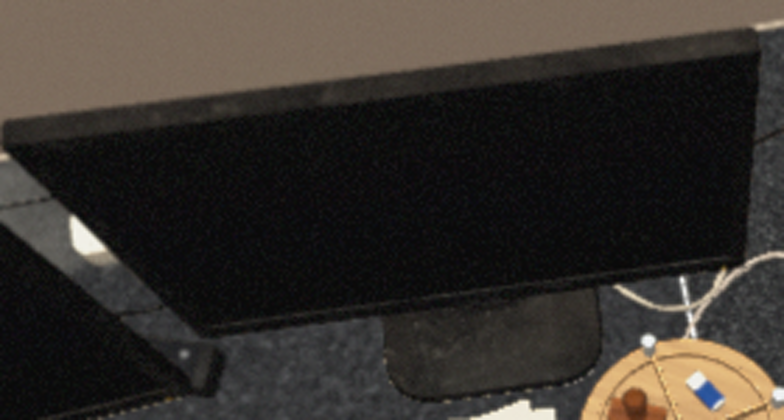

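```bash
python3 - <<'E'
from h import *
c=cap("top");s=cap("scene")
def tri(pt,ps):
    A=[];
    a0,a1=unproj(c,pt,0),unproj(c,pt,.3);b0,b1=unproj(s,ps,0),unproj(s,ps,.3)
    u=a1-a0;v=b1-b0;t=np.linalg.lstsq(np.c_[u,-v],b0-a0,rcond=None)[0]
    return a0+u*t[0],b0+v*t[1]
print("LR",tri((296.1,145.7),(364.3,182.9)));print("LL",tri((103,168.6),(214,126)))
x0=np.array([.4913,-.1923])
P=lambda x,y:(225+(x+.5)/20-.5,215+(y+.5)/20-.5)
for p in [(155,255),(315,192),(210,445),(405,335),(105,300),(185,440)]:
  for z in (.008,.016):
    w=unproj(c,P(*p),z)[:2]-x0;print(p,z,w.round(4),np.hypot(*w).round(4),np.degrees(np.arctan2(w[1],w[0])).round(1))
# overlay tongue outline for several yaw in both views
for nm,cc,b,f in [("top",c,(220,210,260,250),14),("scene",s,(230,205,270,245),14)]:
  ims=[]
  for d in (109,112,115):
    im=cv2.resize(cc["color"][b[1]:b[3],b[0]:b[2]],None,fx=f,fy=f,interpolation=cv2.INTER_CUBIC)
    a=np.radians(d);u=np.array([np.cos(a),np.sin(a)]);n=np.array([-u[1],u[0]])
    for z,col in ((.0,(255,0,0)),(.016,(0,0,255))):
      q=[np.r_[x0+u*r+n*k,z] for r,k in ((.1,.013),(.145,.013),(.145,-.013),(.1,-.013))]
      px=((proj(cc,np.array(q))-b[:2]+.5)*f-.5).astype(int)
      cv2.polylines(im,[px.reshape(-1,1,2)],False,col,1)
    ims.append(im[:, :])
  m=np.hstack(ims);cv2.imwrite(f"pics/ov_{nm}.png",cv2.resize(m,None,fx=780/m.shape[1],fy=780/m.shape[1],interpolation=cv2.INTER_AREA))
E
```

```text
LR (array([ 0.62341094, -0.27981985,  0.11051947]), array([ 0.63293571, -0.29074311,  0.11629416]))
LL (array([0.66460221, 0.24832617, 0.10125038]), array([0.66283902, 0.24975362, 0.10095053]))
(155, 255) 0.008 [-0.0339  0.1297] 0.134 104.7
(155, 255) 0.016 [-0.036   0.1291] 0.134 105.6
(315, 192) 0.008 [-0.0293  0.1056] 0.1096 105.5
(315, 192) 0.016 [-0.0313  0.1052] 0.1098 106.6
(210, 445) 0.008 [-0.0628  0.1266] 0.1413 116.4
(210, 445) 0.016 [-0.0646  0.1261] 0.1417 117.1
(405, 335) 0.008 [-0.0525  0.0966] 0.11 118.5
(405, 335) 0.016 [-0.0544  0.0963] 0.1106 119.4
(105, 300) 0.008 [-0.039   0.1378] 0.1432 105.8
(105, 300) 0.016 [-0.041   0.1371] 0.1431 106.7
(185, 440) 0.008 [-0.0614  0.13  ] 0.1438 115.3
(185, 440) 0.016 [-0.0632  0.1294] 0.144 116.0
```

View pics/ov_top.png

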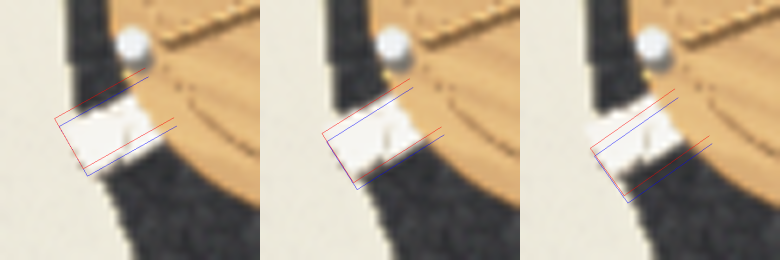

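View pics/ov_scene.png

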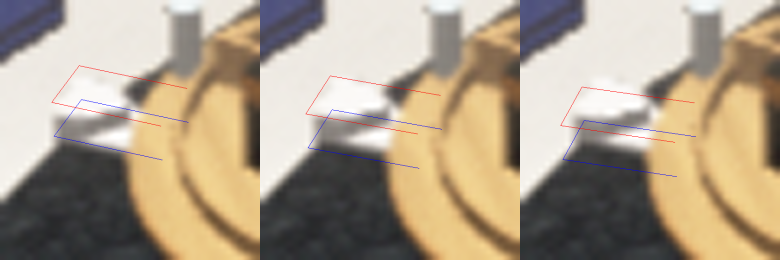

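The green stamp look-alike is at scene (380,190), off the carousel. The wanted stamp is brown, at scene (289,211) and top (257,197), on the carousel. The carousel's battery is the smaller one.

Posts are at 10.4° + k·90°, the stamp is at about 55° and the pointer at about 111°, so the carousel needs about +56°. The monitor's lower edge (x≈0.63, z≈0.1) rules out the far side, so I'll use the front post at -170°. First I'll move to a hover for a close look.

```bash
cat >> h.py <<'E'
def rows(targets,cmd=None):
    """targets: list of (x,y,z,yawdeg of tool x); prints shift in current tool axes + turn"""
    o=r.get_obs();p=np.array(o["tool_pos"]);yaw=o["orientation"][2]
    if cmd: p=np.array(cmd[:3]);yaw=np.radians(cmd[3])
    ex=np.array([np.cos(yaw),np.sin(yaw),0]);ez=np.array([-ex[1],ex[0],0]);ey=np.array([0,0,-1.])
    for t in targets:
        d=np.array(t[:3])-p;turn=-((t[3]-np.degrees(yaw)+180)%360-180)
        print([round(float(v),4) for v in (d@ex,d@ey,d@ez)],round(float(turn),2))
E
python3 - <<'E'
from h import *
a=np.array([.2712,.6176,.303]);b=np.array([.42,.25,.30])
L=[tuple(a+(b-a)*k/12)+(-23.7-67*k/12*.9,) for k in range(1,13)]
rows(L[2::3])
E
```

```text
[0.071, 0.0016, -0.0697] 15.06
[0.142, 0.0024, -0.1388] 30.14
[0.213, 0.0031, -0.208] 45.21
[0.284, 0.0039, -0.2772] 60.29
```

```bash
python3 -m creep '[0.024,0,-0.023,5,1, 0.047,0,-0.046,10,1, 0.071,0,-0.069,15,1, 0.095,0,-0.092,20,1, 0.118,0,-0.115,25,1, 0.142,0,-0.138,30,1, 0.166,0,-0.161,35,1, 0.189,0,-0.185,40,1, 0.213,0,-0.208,45,1, 0.237,0,-0.231,50,1, 0.260,0,-0.254,55,1, 0.284,0,-0.277,60,1]' 20
python3 - <<'E'
from h import *
rows([(.425,.0,.30,-88),(.42,-.14,.30,-91)],cmd=(.42,.2497,.303,-83.7))
E
```

```text
t: 1.55
tool_pos: [0.4203, 0.2488, 0.3042]
orientation: [-1.57, 0.001, -1.465]
force: [0.4, 1.3, -0.7]
grip_width: 0.0001
[0.2487, 0.003, -0.0224] 4.3
[0.3873, 0.003, -0.0428] 7.3
```

```bash
python3 -m creep '[0.032,0,-0.003,1,1, 0.065,0,-0.006,1,1, 0.097,0,-0.009,2,1, 0.130,0,-0.012,2,1, 0.162,0,-0.015,3,1, 0.194,0,-0.018,4,1, 0.227,0,-0.021,4,1, 0.26,0,-0.025,5,1, 0.292,0,-0.029,5,1, 0.325,0,-0.034,6,1, 0.36,0,-0.039,7,1, 0.387,0.003,-0.043,7,1]'
python3 - <<'E'
from h import *
print(r.get_obs()["q"])
c=cap("wrist");cv2.imwrite("pics/w1.png",c["color"])
E
```

```text
t: 2.55
tool_pos: [0.4195, -0.1419, 0.3017]
orientation: [-1.568, 0.0, -1.586]
force: [0.4, 0.6, 0.3]
grip_width: -0.0
[-0.48314494  0.08535366  0.72202605  2.1225286  -0.06988549  0.95386774
  0.26255797]
```

View pics/w1.png

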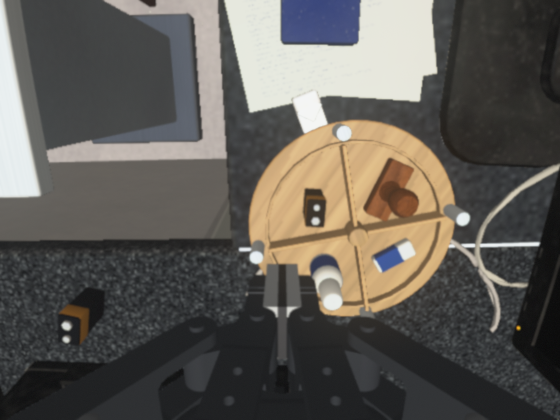

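The wrist view shows the whole carousel: hub (358,237), stamp (390,192), battery (314,208), pointer (310,112), front post (258,252). The larger battery look-alike is off the carousel at (80,315).

```bash
python3 - <<'E'
from h import *
c=cap("wrist");crop(c,280,75,440,235,4.5,"w1c.png")
E
```

```text
(no output)
```

View pics/w1c.png

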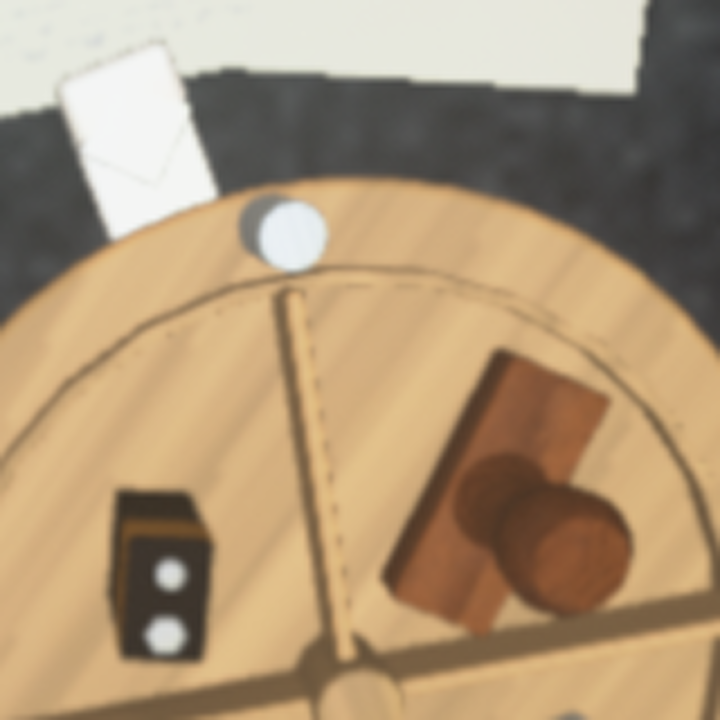

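```bash
python3 - <<'E'
from h import *
from scipy.optimize import least_squares
c=cap("wrist")
P=lambda x,y:(280+(x+.5)/4.5-.5,75+(y+.5)/4.5-.5)
pp=[(460,215),(367,313),(258,250),P(292,236)]
for p in [P(292,236),(257,250),(462,215)]: print("post",unproj(c,p,.054))
x0=np.array([.4913,-.1923])
pa=unproj(c,P(292,236),.054)
def az(w): d=w[:2]-x0; return d.round(4),np.hypot(*d).round(4),np.degrees(np.arctan2(d[1],d[0])).round(2)
print("post",az(pa))
for q in [(154,186),(62,90),(162,40),(112,240),(217,195)]: print("ptr",q,az(unproj(c,P(*q),.014)))
q=[(508,350),(608,402),(482,635),(394,588)]
for z in (.03,.035,.04,.045):
    w=np.array([unproj(c,P(*a),z) for a in q]);m=w.mean(0)
    print(z,np.linalg.norm(w[0]-w[1]),np.linalg.norm(w[1]-w[2]),np.linalg.norm(w[2]-w[3]),np.linalg.norm(w[3]-w[0]),az(m))
print("knob",az(unproj(c,P(577,550),.09)))
E
```

```text
post [ 0.47713731 -0.08921647  0.054     ]
post [ 0.39530042 -0.20504777  0.054     ]
post [ 0.59359957 -0.17319226  0.054     ]
post (array([-0.0142,  0.1031]), np.float64(0.1041), np.float64(97.82))
ptr (154, 186) (array([-0.0377,  0.1113]), np.float64(0.1175), np.float64(108.72))
ptr (62, 90) (array([-0.0575,  0.1317]), np.float64(0.1437), np.float64(113.6))
ptr (162, 40) (array([-0.0361,  0.1416]), np.float64(0.1461), np.float64(104.31))
ptr (112, 240) (array([-0.0469,  0.0999]), np.float64(0.1103), np.float64(115.15))
ptr (217, 195) (array([-0.0239,  0.1091]), np.float64(0.1117), np.float64(102.36))
0.03 0.025687561819623797 0.05826771848640102 0.02378940913432788 0.057487309689915195 (array([0.0374, 0.0442]), np.float64(0.0579), np.float64(49.73))
0.035 0.025312529922872317 0.057417024553797345 0.023442089786042095 0.056648009528088315 (array([0.0359, 0.0454]), np.float64(0.0579), np.float64(51.69))
0.04 0.024937498026120837 0.05656633062119369 0.0230947704377563 0.05580870936626149 (array([0.0343, 0.0466]), np.float64(0.0579), np.float64(53.64))
0.045 0.024562466129369454 0.055715636688590094 0.022747451089470436 0.05496940920443459 (array([0.0327, 0.0478]), np.float64(0.058), np.float64(55.6))
knob (array([0.0344, 0.0483]), np.float64(0.0592), np.float64(54.56))
```

```bash
python3 -m creep '[0.02,0,-0.016,2,1, 0.038,0.01,-0.032,4,1, 0.038,0.035,-0.032,5,1, 0.038,0.06,-0.032,5,1, 0.038,0.085,-0.032,5,1, 0.038,0.11,-0.032,5,1, 0.038,0.13,-0.032,5,1, 0.038,0.145,-0.032,5,1, 0.038,0.155,-0.032,5,1, 0.038,0.16,-0.032,5,1, 0.038,0.16,-0.032,5,1]'
python3 - <<'E'
from h import *
print(r.get_obs()["q"])
c=cap("wrist");cv2.imwrite("pics/w2.png",c["color"])
c=cap("scene");crop(c,200,130,380,270,4,"s2.png")
E
```

```text
t: 3.62
tool_pos: [0.387, -0.1758, 0.1402]
orientation: [-1.573, 0.001, -1.669]
force: [-0.0, -0.7, -0.2]
grip_width: 0.0002
[-0.2266465   0.39010078  0.60882072  2.29675027 -0.4209604   0.56175319
  0.61022236]
```

View pics/w2.png

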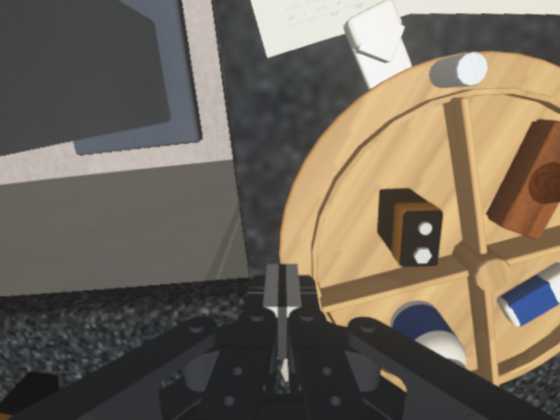

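View pics/s2.png

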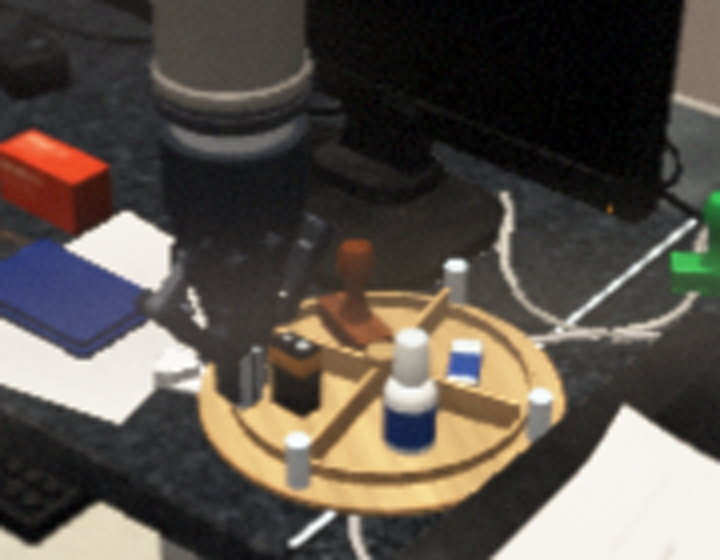

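```bash
python3 - <<'E'
from h import *
c=cap("scene")
for z in (.05,.06,.067,.08): print(z,(proj(c,[[.387,-.176,z]])-[200,130])*4)
ths=[174]+[174+6*k for k in range(1,5)]
E
```

```text
0.05 [[243.55673887 423.49102175]]
0.06 [[243.06824245 409.25031918]]
0.067 [[242.72383529 399.18977829]]
0.08 [[242.07881122 380.30231461]]
```

```bash
python3 -m creep '[0,0.01,0,0,1, 0,0.02,0,0,1, 0,0.028,0,0,1, 0,0.030,0,0,1, 0,0.030,0,0,1]'
cat >> h.py <<'E'
def arc(ths,rad=.105,z=.11,c=(.4913,-.1923)):
    rows([(c[0]+rad*np.cos(np.radians(t)),c[1]+rad*np.sin(np.radians(t)),z,t+90-360) for t in ths])
E
python3 - <<'E'
from h import *
o=r.get_obs();print(o["tool_pos"],o["force"])
arc(np.linspace(172.5,195,12))
E
```

```text
t: 4.18
tool_pos: [0.3866, -0.1767, 0.11]
orientation: [-1.573, 0.0, -1.671]
force: [-0.6, 0.3, 0.7]
grip_width: -0.0001
[ 0.3865931  -0.17669683  0.10998749] [-0.58549519  0.34273379  0.66839706]
[0.0018, -0.0, 0.0008] 1.77
[0.0056, -0.0, 0.0007] -0.27
[0.0093, -0.0, 0.0008] -2.32
[0.0131, -0.0, 0.001] -4.37
[0.0168, -0.0, 0.0014] -6.41
[0.0205, -0.0, 0.0019] -8.46
[0.0242, -0.0, 0.0025] -10.5
[0.0279, -0.0, 0.0032] -12.55
[0.0315, -0.0, 0.0041] -14.59
[0.0351, -0.0, 0.0051] -16.64
[0.0387, -0.0, 0.0063] -18.68
[0.0422, -0.0, 0.0075] -20.73
```

```bash
python3 -m creep '[0.002,0,0.001,1,1, 0.0055,0,0.001,0,1, 0.009,0,0.001,-2,1, 0.013,0,0.001,-4,1, 0.017,0,0.001,-6,1, 0.0205,0,0.002,-8,1, 0.024,0,0.0025,-10,1, 0.028,0,0.003,-12,1, 0.0315,0,0.004,-14,1, 0.035,0,0.005,-16,1, 0.0385,0,0.006,-18,1, 0.042,0,0.0075,-20,1]'
python3 - <<'E'
from h import *
arc(np.linspace(196.5,213,12))
c=cap("wrist");cv2.imwrite("pics/w3.png",c["color"])
E
```

```text
t: 5.18
tool_pos: [0.3904, -0.2196, 0.1112]
orientation: [-1.571, 0.0, -1.319]
force: [-0.6, 1.6, 0.0]
grip_width: -0.0001
[0.0025, 0.0012, -0.0005] -2.08
[0.0053, 0.0012, -0.0003] -3.58
[0.008, 0.0012, -0.0001] -5.08
[0.0107, 0.0012, 0.0002] -6.58
[0.0135, 0.0012, 0.0005] -8.08
[0.0162, 0.0012, 0.0009] -9.58
[0.0189, 0.0012, 0.0014] -11.08
[0.0216, 0.0012, 0.002] -12.58
[0.0242, 0.0012, 0.0026] -14.08
[0.0269, 0.0012, 0.0033] -15.58
[0.0295, 0.0012, 0.0041] -17.08
[0.0322, 0.0012, 0.0049] -18.58
```

View pics/w3.png

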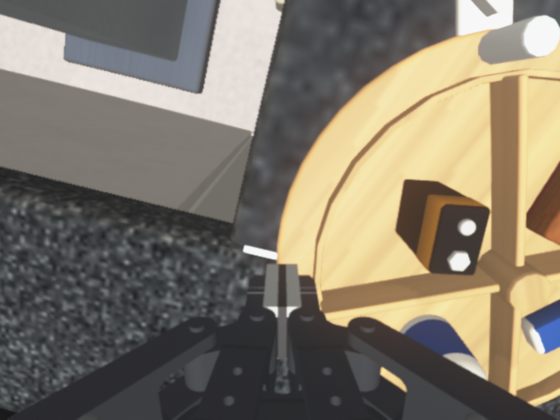

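The carousel is turning with about 1.6 N on the post, and nothing on it has shifted. I'll continue along the arc.

```bash
python3 -m creep '[0.0025,0.001,0,-2,1, 0.005,0.001,0,-3.5,1, 0.008,0.001,0,-5,1, 0.0105,0.001,0,-6.5,1, 0.0135,0.001,0.0005,-8,1, 0.016,0.001,0.001,-9.5,1, 0.019,0.001,0.0015,-11,1, 0.0215,0.001,0.002,-12.5,1, 0.024,0.001,0.0025,-14,1, 0.027,0.001,0.0035,-15.5,1, 0.0295,0.001,0.004,-17,1, 0.032,0.001,0.005,-18.5,1]'
python3 - <<'E'
from h import *
arc(np.linspace(214.5,228,10))
c=cap("top");crop(c,215,150,325,250,7,"t4.png")
E
```

```text
t: 6.23
tool_pos: [0.4032, -0.2493, 0.1098]
orientation: [-1.571, 0.0, -0.996]
force: [-1.4, 0.3, -0.1]
grip_width: -0.0002
[0.0029, -0.0002, 0.0] -1.58
[0.0056, -0.0002, 0.0001] -3.08
[0.0084, -0.0002, 0.0003] -4.58
[0.0111, -0.0002, 0.0006] -6.08
[0.0139, -0.0002, 0.0009] -7.58
[0.0166, -0.0002, 0.0013] -9.08
[0.0193, -0.0002, 0.0018] -10.58
[0.022, -0.0002, 0.0023] -12.08
[0.0247, -0.0002, 0.0029] -13.58
[0.0273, -0.0002, 0.0036] -15.08
```

View pics/t4.png

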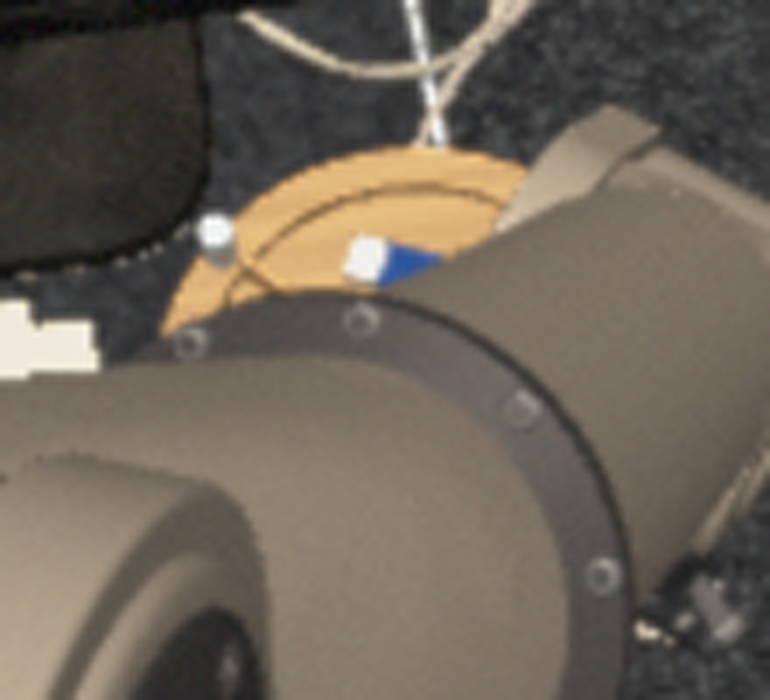

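```bash
python3 -m creep '[0.003,0,0,-1.5,1, 0.0055,0,0,-3,1, 0.0085,0,0.0005,-4.5,1, 0.011,0,0.0005,-6,1, 0.014,0,0.001,-7.5,1, 0.0165,0,0.0015,-9,1, 0.0195,0,0.002,-10.5,1, 0.022,0,0.0025,-12,1, 0.0245,0,0.003,-13.5,1, 0.027,0,0.0035,-15,1, 0.027,0,0.0035,-15,1]'
python3 - <<'E'
from h import *
arc(np.linspace(229,234,4))
c=cap("top");crop(c,215,150,325,250,7,"t5.png")
c=cap("scene");crop(c,220,160,370,280,5,"s5.png")
E
```

```text
t: 7.2
tool_pos: [0.4215, -0.2704, 0.11]
orientation: [-1.57, -0.001, -0.735]
force: [0.8, 0.3, -0.4]
grip_width: -0.0001
[0.0014, 0.0, -0.0002] -1.1
[0.0045, 0.0, -0.0001] -2.77
[0.0075, 0.0, 0.0001] -4.44
[0.0106, 0.0, 0.0003] -6.1
```

View pics/t5.png

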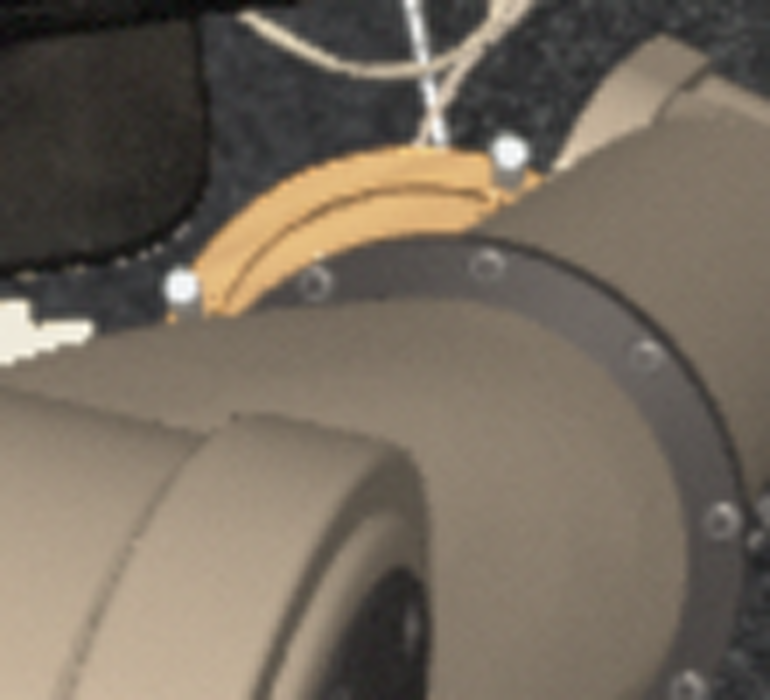

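View pics/s5.png

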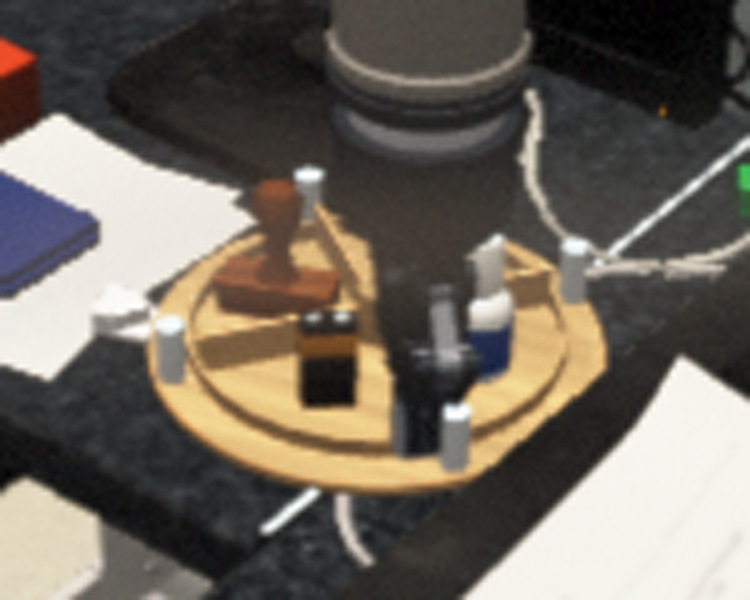

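```bash
cat >> h.py <<'E'
def fit(tp,ti,sp,si,ct,cs,a0):
    from scipy.optimize import least_squares
    x0=np.array([.4913,-.1923])
    def pts(a,idx): a=a+np.array(idx)*np.pi/2; return np.c_[x0[0]+.102*np.cos(a),x0[1]+.102*np.sin(a),np.full(len(idx),.054)]
    def f(v):
        e=[]
        if tp: e.append((proj(ct,pts(v[0],ti))-tp).ravel())
        if sp: e.append((proj(cs,pts(v[0],si))-sp).ravel())
        return np.concatenate(e)
    a=least_squares(f,[np.radians(a0)]);print("post angle",np.degrees(a.x[0]),a.fun.round(2))
E
python3 - <<'E'
from h import *
c=cap("top");s=cap("scene")
T=lambda x,y:(215+(x+.5)/7-.5,150+(y+.5)/7-.5)
S=lambda x,y:(220+(x+.5)/5-.5,160+(y+.5)/5-.5)
tp=[T(510,150),T(182,285)];sp=[S(574,245),S(309,173),S(170,322),S(456,412)]
fit(tp,[-1,0],[],[],c,s,60);fit([],[],sp,[-1,0,1,2],c,s,60);fit(tp,[-1,0],sp,[-1,0,1,2],c,s,60)
x0=np.array([.4913,-.1923])
for nm,P in [("knob",unproj(s,S(280,185),.094)),("base",unproj(s,S(277,278),.036))]:
    d=P[:2]-x0;print(nm,np.hypot(*d),np.degrees(np.arctan2(d[1],d[0])))
E
```

```text
post angle 57.288153929683105 [ 0.02 -0.02 -0.04  0.  ]
post angle 57.20721918555552 [ 0.24 -0.11 -0.02  0.05 -0.26  0.27 -0.19 -0.54]
post angle 57.23415869606637 [ 0.06 -0.01 -0.03 -0.03  0.23 -0.12 -0.04  0.06 -0.25  0.28 -0.17 -0.55]
knob 0.05132671977333588 101.57526465503858
base 0.056393858472830335 96.60987127412507
```

```bash
python3 -m creep '[0.0015,0,0,-1,1, 0.003,0,0,-2,1, 0.0045,0,0,-3,1, 0.006,0,0,-3.5,1, 0.0075,0,0,-4.5,1, 0.009,0,0,-5.5,1, 0.0105,0,0.0005,-6,1, 0.012,0,0.0005,-7,1, 0.013,0,0.0005,-7.5,1, 0.0135,0,0.0005,-8,1, 0.0135,0,0.0005,-8,1, 0.0135,0,0.0005,-8,1]'
python3 - <<'E'
from h import *
c=cap("top");crop(c,215,150,325,250,7,"t6.png")
c=cap("scene");crop(c,220,160,370,280,5,"s6.png")
E
```

```text
t: 8.4
tool_pos: [0.4313, -0.2787, 0.1099]
orientation: [-1.571, -0.0, -0.597]
force: [-0.4, -0.2, -0.4]
grip_width: -0.0004
```

View pics/t6.png

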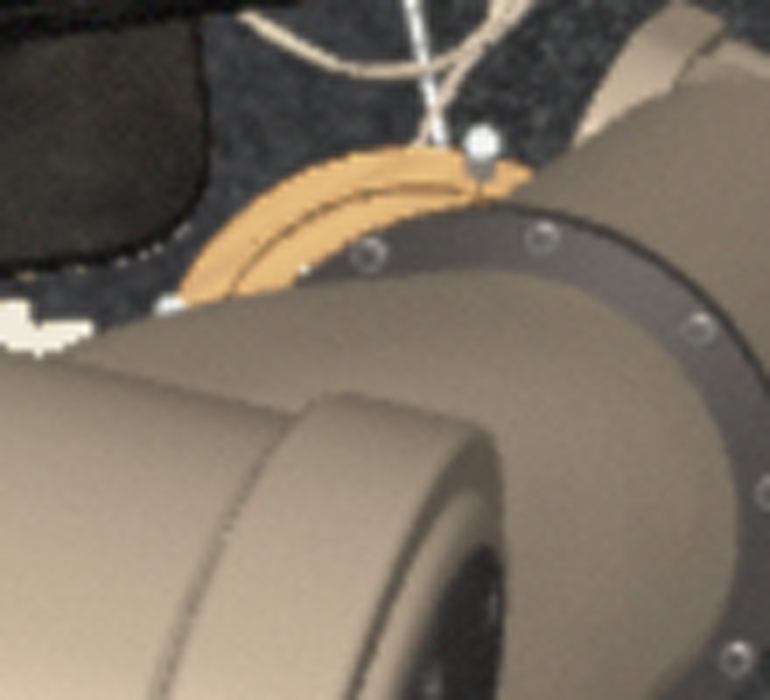

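View pics/s6.png

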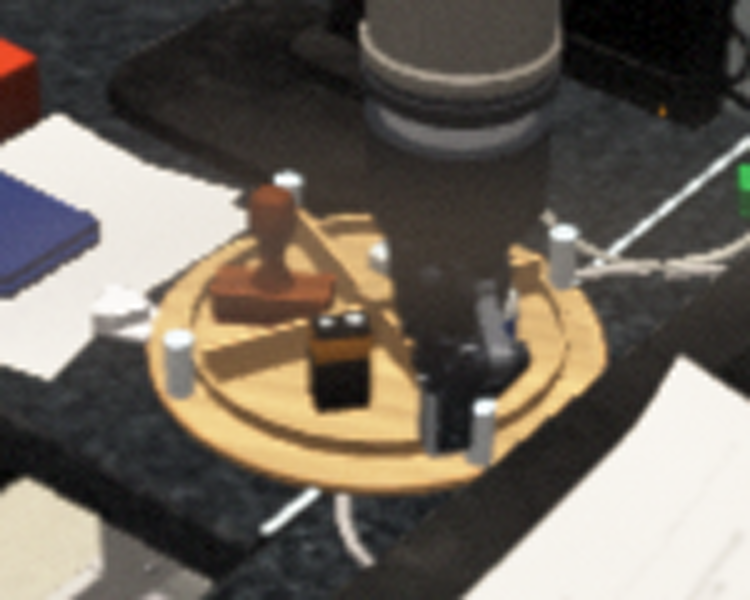

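```bash
python3 - <<'E'
from h import *
c=cap("top");s=cap("scene")
T=lambda x,y:(215+(x+.5)/7-.5,150+(y+.5)/7-.5)
S=lambda x,y:(220+(x+.5)/5-.5,160+(y+.5)/5-.5)
tp=[T(481,139)];sp=[S(564,232),S(288,178),S(179,338),S(484,407)]
fit(tp,[-1],[],[],c,s,60);fit([],[],sp,[-1,0,1,2],c,s,60)
E
```

```text
post angle 64.39270518867205 [-0.07  0.28]
post angle 64.19969177084945 [-0.08 -0.16 -0.4   0.05 -0.28  0.03 -0.66 -0.86]
```

The carousel has turned 53.9° of the roughly 55.5° needed. I'll back off and lift for a clean look before the last nudge.

```bash
python3 -m creep '[-0.008,0,0,0,1, -0.016,-0.005,0,0,1, -0.016,-0.03,0,0,1, -0.016,-0.06,0,6,1, -0.02,-0.09,0.01,12,1, -0.03,-0.12,0.03,18,1, -0.045,-0.15,0.05,24,1, -0.06,-0.17,0.07,31,1, -0.07,-0.19,0.09,38,1, -0.079,-0.19,0.114,45,1, -0.079,-0.19,0.114,52,1, -0.079,-0.19,0.114,57,1]'
python3 -m creep '[0,0,0,0,1, 0,0,0,0,1]'
python3 - <<'E'
from h import *
c=cap("wrist");cv2.imwrite("pics/w7.png",c["color"]);crop(c,240,80,480,320,3,"w7c.png")
E
```

```text
t: 9.6
tool_pos: [0.4295, -0.1377, 0.3004]
orientation: [-1.57, 0.001, -1.594]
force: [0.4, -0.7, 0.4]
grip_width: -0.0002
t: 9.77
tool_pos: [0.4291, -0.1397, 0.2999]
orientation: [-1.571, 0.0, -1.589]
force: [-0.3, 0.1, 0.1]
grip_width: -0.0002
```

View pics/w7.png

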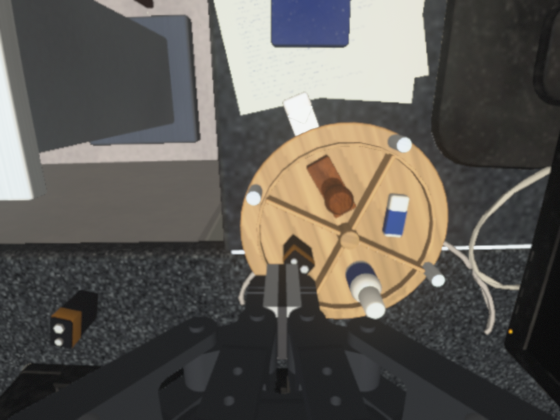

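View pics/w7c.png

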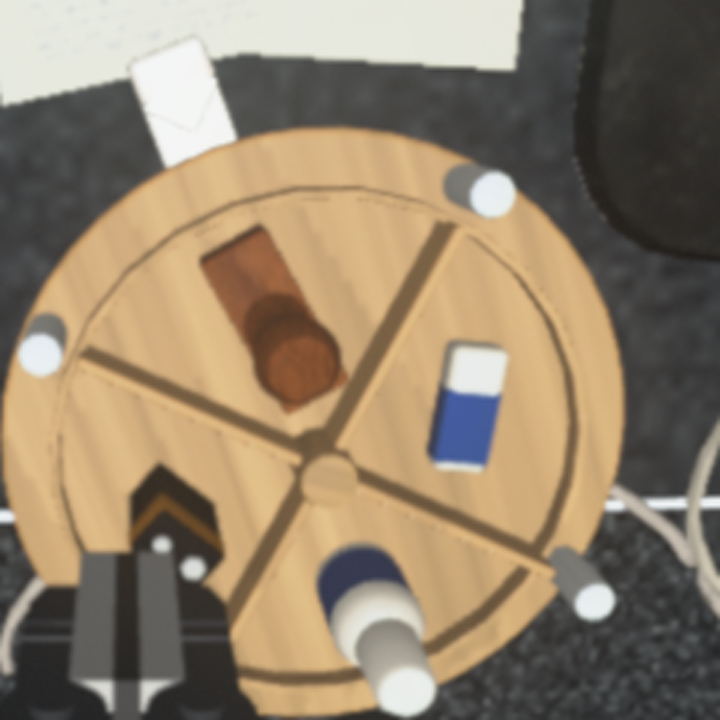

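```bash
cat >> h.py <<'E'
def wfit(c,pp,idx,ptr,knobs,a0):
    from scipy.optimize import least_squares
    def pts(v): a=v[2]+np.array(idx)*np.pi/2; return np.c_[v[0]+.102*np.cos(a),v[1]+.102*np.sin(a),np.full(len(idx),.054)]
    a=least_squares(lambda v:(proj(c,pts(v))-pp).ravel(),[.4913,-.1923,np.radians(a0)])
    print("wrist centre",a.x[:2],"post",np.degrees(a.x[2]),a.fun.round(2))
    for nm,p,z in ptr+knobs:
        d=unproj(c,p,z)[:2]-a.x[:2];print(nm,z,np.hypot(*d).round(4),np.degrees(np.arctan2(d[1],d[0])).round(2))
E
python3 - <<'E'
from h import *
c=cap("wrist")
W=lambda x,y:(240+(x+.5)/3-.5,80+(y+.5)/3-.5)
wfit(c,[W(492,194),W(40,355),W(594,602)],[0,1,-1],[("tip",W(189,130),.016),("tip",W(189,130),.012),("end",W(163,52),.016),("wid",W(200,153),.01)],
 [("knob",W(300,362),.094),("knob",W(300,362),.088),("hub",W(329,480),.044),("farMid",W(232,250),.04),("farMid",W(232,250),.035)],64)
E
```

```text
wrist centre [ 0.49568261 -0.19281541] post 63.954200109803274 [-0.01  0.34  0.08 -0.07 -0.08 -0.37]
tip 0.016 0.1177 111.62
tip 0.012 0.1174 111.56
end 0.016 0.1435 111.07
wid 0.01 0.1088 111.2
knob 0.094 0.0553 108.76
knob 0.088 0.0533 108.33
hub 0.044 0.0031 -62.22
farMid 0.04 0.0802 112.96
farMid 0.035 0.0793 112.88
```

```bash
python3 - <<'E'
from h import *
c=cap("wrist");crop(c,300,145,365,225,9,"w8c.png")
E
```

```text
(no output)
```

View pics/w8c.png

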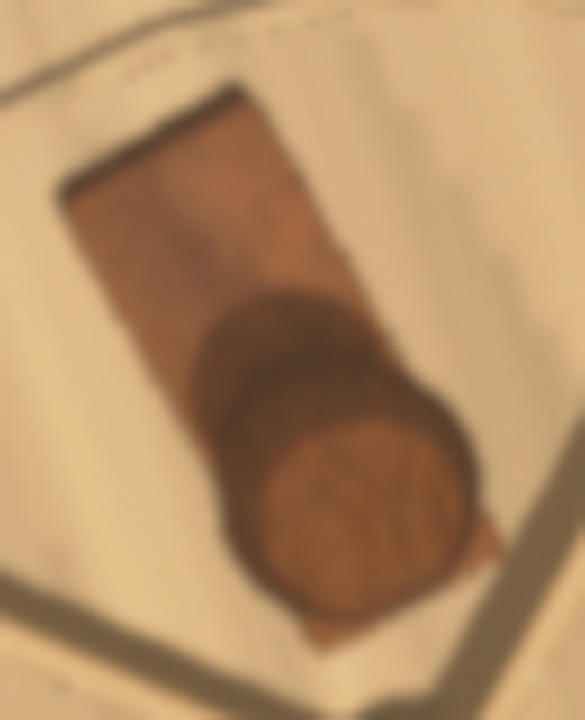

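```bash
python3 - <<'E'
from h import *
c=cap("wrist")
V=lambda x,y:(300+(x+.5)/9-.5,145+(y+.5)/9-.5)
q=[(65,203),(246,97),(502,558),(320,652)]
for z in (.03,.035,.04,.045,.05,.055):
    w=np.array([unproj(c,V(*a),z) for a in q]);d=w.mean(0)[:2]-[.4957,-.1928]
    print(z,[round(float(np.linalg.norm(w[i]-w[i-1])*1000),1) for i in range(4)],np.hypot(*d).round(4),np.degrees(np.arctan2(d[1],d[0])).round(2))
W=lambda x,y:(240+(x+.5)/3-.5,80+(y+.5)/3-.5)
# knob apex
for z in (.086,.094):
  d=unproj(c,V(362,515),z)[:2]-[.4957,-.1928];print(np.hypot(*d),np.degrees(np.arctan2(d[1],d[0])))
E
```

```text
0.03 [59.2, 22.3, 60.0, 22.8] 0.0501 108.22
0.035 [58.4, 22.0, 59.1, 22.5] 0.0515 108.54
0.04 [57.5, 21.7, 58.2, 22.1] 0.0529 108.83
0.045 [56.6, 21.4, 57.3, 21.8] 0.0543 109.11
0.05 [55.8, 21.0, 56.5, 21.5] 0.0556 109.38
0.055 [54.9, 20.7, 55.6, 21.1] 0.057 109.64
0.05108828595247282 108.37932550366527
0.05370173648315098 108.9417138115878
```

```bash
python3 - <<'E'
from h import *
def P(t,z): return (.4913+.105*np.cos(np.radians(t)),-.1923+.105*np.sin(np.radians(t)),z,t-270)
print(P(229,.2));rows([P(227,.3),P(227,.11)])
E
```

```text
(np.float64(0.42241380195599676), np.float64(-0.2715445059233911), 0.2, -41)
[0.1291, -0.0002, -0.0073] -48.15
[0.1291, 0.1898, -0.0073] -48.15
```

```bash
python3 -m creep '[0.02,0,0,-7,1, 0.05,0,-0.002,-14,1, 0.08,0,-0.004,-21,1, 0.11,0.01,-0.006,-28,1, 0.129,0.03,-0.007,-35,1, 0.129,0.06,-0.007,-42,1, 0.129,0.09,-0.007,-48,1, 0.129,0.12,-0.007,-48,1, 0.129,0.15,-0.007,-48,1, 0.129,0.175,-0.007,-48,1, 0.129,0.189,-0.007,-48,1, 0.129,0.189,-0.007,-48,1]'
python3 -m creep '[0,0,0,0,1]'
python3 - <<'E'
from h import *
arc([229,231,233,235,236,237,237.4])
E
```

```text
t: 10.97
tool_pos: [0.4183, -0.2681, 0.1079]
orientation: [-1.573, 0.006, -0.754]
force: [-0.9, -0.0, -0.2]
grip_width: 0.0002
t: 11.05
tool_pos: [0.4197, -0.2689, 0.1104]
orientation: [-1.572, 0.002, -0.754]
force: [0.5, 0.5, -0.5]
grip_width: -0.0002
[0.0038, 0.0004, -0.0] -2.21
[0.0075, 0.0004, 0.0002] -4.21
[0.0111, 0.0004, 0.0005] -6.21
[0.0147, 0.0004, 0.0009] -8.21
[0.0165, 0.0004, 0.0012] -9.21
[0.0184, 0.0004, 0.0015] -10.21
[0.0191, 0.0004, 0.0017] -10.61
```

```bash
python3 -m creep '[0.003,0,0,-2,1, 0.006,0,0,-4,1, 0.009,0,0.0005,-6,1, 0.012,0,0.0005,-7,1, 0.0135,0,0.001,-8,1, 0.015,0,0.001,-9,1, 0.016,0,0.0015,-9.5,1, 0.017,0,0.0015,-10,1, 0.018,0,0.0015,-10.5,1, 0.019,0,0.0015,-10.5,1, 0.019,0,0.0015,-10.5,1, 0.019,0,0.0015,-10.5,1]'
python3 - <<'E'
from h import *
c=cap("scene");crop(c,220,160,370,280,5,"s9.png")
E
```

```text
t: 12.05
tool_pos: [0.4352, -0.2806, 0.1108]
orientation: [-1.571, -0.0, -0.571]
force: [-0.7, -0.4, -0.9]
grip_width: 0.0003
```

View pics/s9.png

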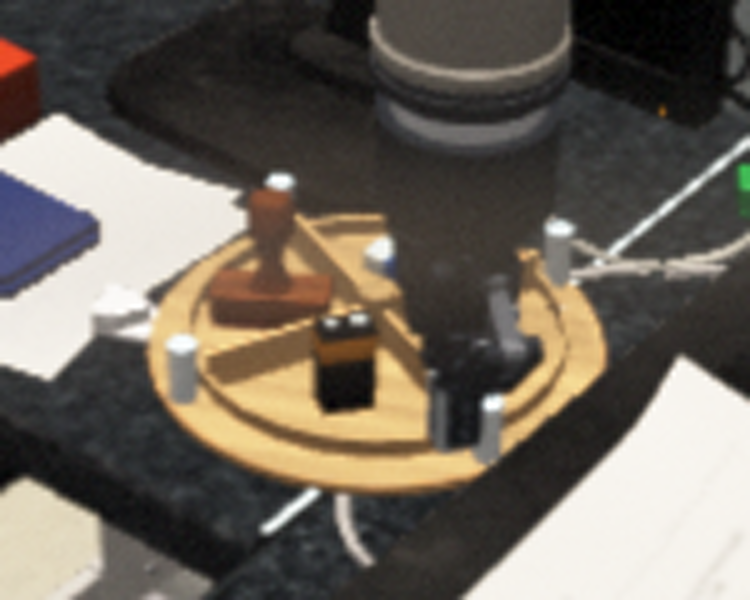

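Now I'll retreat well clear, by way of the hover for a wrist check.

```bash
python3 -m creep '[-0.008,0,0,0,1, -0.016,-0.005,0,0,1, -0.016,-0.03,0,0,1, -0.016,-0.06,0,6,1, -0.02,-0.09,0.01,12,1, -0.03,-0.12,0.03,18,1, -0.045,-0.15,0.05,24,1, -0.06,-0.17,0.07,31,1, -0.07,-0.19,0.09,38,1, -0.079,-0.19,0.114,45,1, -0.079,-0.19,0.114,52,1, -0.079,-0.19,0.114,57,1]'
python3 -m creep '[0,0,0,0,1, 0,0,0,0,1]'
python3 - <<'E'
from h import *
c=cap("wrist");crop(c,240,80,480,320,3,"w10.png");crop(c,300,145,365,225,9,"w10s.png")
E
```

```text
t: 13.1
tool_pos: [0.4298, -0.1399, 0.3014]
orientation: [-1.57, 0.001, -1.568]
force: [0.1, -0.4, -0.2]
grip_width: -0.0003
t: 13.27
tool_pos: [0.4294, -0.1419, 0.3008]
orientation: [-1.571, 0.0, -1.562]
force: [0.4, -0.9, -0.5]
grip_width: 0.0002
```

View pics/w10.png

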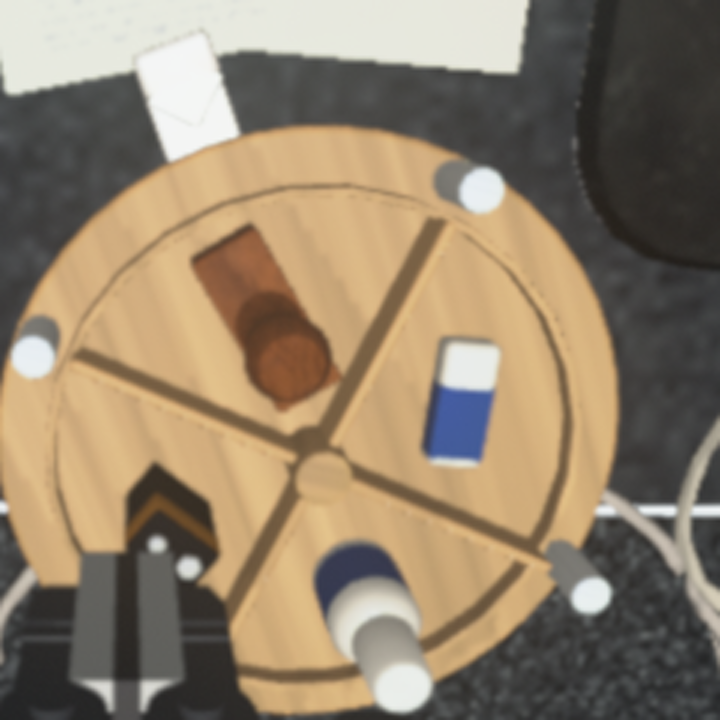

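View pics/w10s.png

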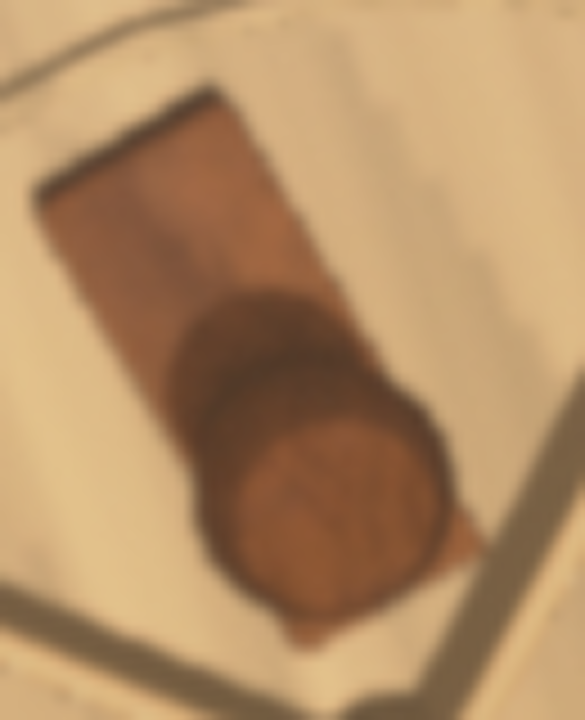

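```bash
python3 - <<'E'
from h import *
c=cap("wrist")
W=lambda x,y:(240+(x+.5)/3-.5,80+(y+.5)/3-.5)
V=lambda x,y:(300+(x+.5)/9-.5,145+(y+.5)/9-.5)
m=V(*np.mean([(38,203),(222,97),(482,548),(302,648)],axis=0))
wfit(c,[W(482,189),W(33,356),W(591,594)],[0,1,-1],[("tip",W(195,125),.016),("end",W(168,46),.016),("wid",W(204,147),.01)],
 [("knob",V(338,515),.094),("plate",m,.04),("hub",W(323,475),.044)],64)
E
```

```text
wrist centre [ 0.49583064 -0.19245941] post 66.32954263340137 [-0.13  0.18  0.17 -0.08 -0.04 -0.15]
tip 0.016 0.117 111.39
end 0.016 0.1433 111.25
wid 0.01 0.1088 111.08
knob 0.094 0.0532 111.45
plate 0.04 0.0535 111.52
hub 0.044 0.0025 -62.06
```

The stamp measures 111.5° and the pointer 111.3°, so they are aligned to within the measurement error. I'll clear the arm and make a final check from the fixed cameras.

```bash
python3 -m creep '[-0.02,-0.01,0,0,1, -0.05,-0.01,0,0,1, -0.08,-0.01,0,0,1, -0.11,-0.01,0,0,1, -0.14,-0.01,0,0,1, -0.17,-0.01,0,0,1, -0.20,-0.01,0,0,1, -0.23,-0.01,0,0,1, -0.26,-0.01,0,0,1, -0.29,-0.01,0,0,1, -0.31,-0.01,0,0,1, -0.32,-0.01,0,0,1]'
python3 -m creep '[0,0,0,0,1, 0,0,0,0,1, 0,0,0,0,1]'
python3 - <<'E'
from h import *
c=cap("top");crop(c,215,150,325,250,7,"t11.png");cv2.imwrite("pics/t11f.png",c["color"])
E
```

```text
t: 14.37
tool_pos: [0.4283, 0.1805, 0.3107]
orientation: [-1.571, 0.0, -1.561]
force: [-0.7, 0.2, 0.1]
grip_width: 0.0002
t: 14.62
tool_pos: [0.4288, 0.1761, 0.3107]
orientation: [-1.571, -0.001, -1.568]
force: [-0.5, -1.0, 0.4]
grip_width: -0.0001
```

View pics/t11.png

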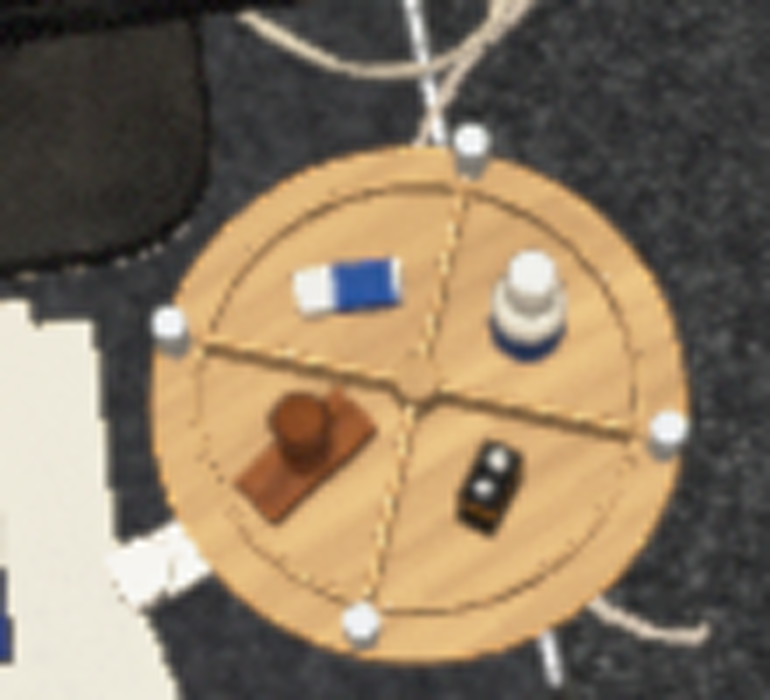

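View pics/t11f.png

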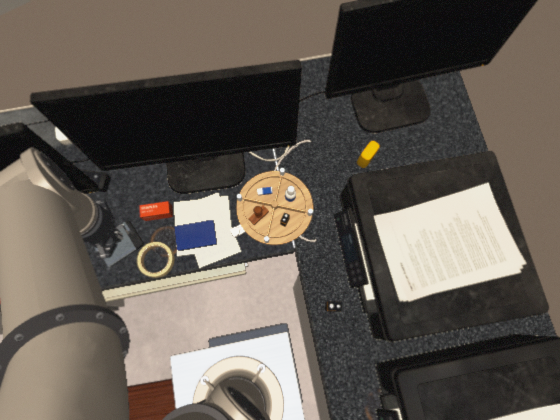

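The stamp at crop (300,455) stands in line with the pointer at (160,565) and the hub at (417,380). All four items are upright and the bystanders haven't moved.

```bash
python3 - <<'E'
from rig import r
print(r.finish_job())
E
```

```text
the job is handed in; nothing more can be done
None
```

The stamp now stands at the front, in line with the pointer, and I handed the job in at about 14.7 s. I turned the carousel about 56° anticlockwise by pushing the front post with the side of the shut fingers. It took one main push and then a last nudge of about 2°. The force readings taken after each move never exceeded about 2 N.

**Alignment:** the last wrist-camera check put the stamp at 111.5° and the pointer at 111.1–111.4°. The final top view shows hub, stamp and pointer in line by eye.

**Everything else:** all four items are upright in their compartments, and the bystanders look unmoved in the top picture. The arm was well clear of everything when I handed in.

**Disagreement:** the wrist camera places the carousel's axis about 4 mm away from where the top and scene cameras do. I therefore compared stamp and pointer within single wrist images. The top view had put the pointer at about 111.0°, so the remaining uncertainty is about half a degree.

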